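Fit the ring arm into the spring clamp

ROBOT

A 6-joint arm with a two-finger parallel gripper is mounted at the origin on a cart in front of the work surface, level with it; the furniture and walls round the work are solid. World frame = base frame: x ahead of the robot, y to its left, z up, the work surface at z = 0. Lengths are in m, angles in rad, forces in N, time in s.
With the tool pointing down it reaches from about 0.35 to 0.775 m from the base axis. Payload 7.3 kg.
Tool frame: the origin (TCP) lies midway between the tips of the shut fingers; the grasp point (between the pads) lies 19 mm behind it (robot.grip_depth is the z of the grasp point in the tool frame, in m); z points along the fingers, y is the line along which they close (so a half turn about z gives the same grasp; the last joint's range is limited). The gripper opens to 92 mm and grips with 3 to 60 N. Pads are 19 mm wide; open, the fingers measure 130 mm over their backs; the gripper's body (75 mm by 190 mm) begins 47 mm behind the grasp point.
Start: joints at [1.048, 0.342, 1.524, -0, 1.275, -0.146], TCP at [0.193, 0.488, 0.227] pointing down, gripper open.
Joint ranges: [-2.53, 2.53], [-0.77, 2.02], [0.04, 2.7], [-1, 4.14], [0.28, 2.66], [-3.11, 3.11]. Speed limits (rad/s): [2.57, 2.57, 3.14, 3.14, 3.14, 3.14].

INTERFACE

Orientations are given as [roll, pitch, yaw] about the fixed x, y, z axes, in that order (R = Rz(yaw) Ry(pitch) Rx(roll)).
In Python, from cell import robot, viewer gives the robot as it stands.
- The arm moves only by the tool step_arm, never from a script. Its argument "increments" is a list of rows, each an object with "delta_pos": the shift along the tool's x, y, z in cm, a list of three; "dr": the turn, a rotation vector about the tool's x, y, z in degrees, a list of three; "fingers": the closure, from -1 (fully open) to 1 (shut), so that 0 is half open. In form: [{"delta_pos": [tx, ty, tz], "dr": [wx, wy, wz], "fingers": fingers}, ...]. A call has exactly 5 rows; each row is the pose to reach, as a shift and turn from the pose commanded when the call began, along the tool's axes at that moment; what a row does not reach only later rows make up. A row lasts 1/8 s, in which the tool goes at most 62.5 mm and 10.7 degrees, less where a joint would pass 70% of its speed; a pose out of reach is approached as far as the arm can. A call with a gripper value outside its range is refused whole. The fingers move at their own pace and stop on an object; "newtons" is the grip in N (left out, the last holds). Time passes only in rows, so rows that repeat a pose let the fingers close, or fill a call up. It gives the time, the measured TCP pose, the force, the opening and the grip force at its end, in the units of the state.
- robot.observe(): the state, without advancing time (a new reading comes with each control period).
- viewer.read_camera(name): name is "scene" or "top"; returns the picture (384x512x3 uint8, red, green, blue); there is no depth.
- viewer.camera_params(name): a dict with "K" (3x3 intrinsics, pixels), "k1" (the pictures are not rectified: a ray, as slopes to the right and down, at radius r is drawn at 1 + k1 r^2 times it, then the intrinsics apply), "T" (4x4, takes a point from camera to world coordinates). Camera axes: x right, y down, z forward; pixel columns grow to the right and rows downward; lengths in m; the calibration is good to about 2 mm. A picture is of the moment at which its call begins. camera_params takes no time and is no camera call.
- robot.hand_in(): hands the job in; it is judged then, once.
The state is a dict: "time": time; "qpos": joint angles; "qvel": joint speeds; "joint_efforts": joint torques, N m; "tool_pos": TCP position; "tool_rot": TCP orientation; "contact_force": force on the tool from outside, world axes, zero at the start; "torque": the same for the moment, N m; "opening": finger opening in m; "grip_force": force on a finger pad.
Only numpy, scipy, OpenCV 4.12 (cv2) and the standard library are available. Lean on these libraries where they do the work, as an engineer would, in place of code of your own. Each camera call takes 0.05 s, during which the arm holds its last target. There are 200 camera calls.

TASK

Fit the loose steel ring arm into the blue rod clamp so that it can carry a funnel: slide its rod nose first into the clamp's mouth, past the spring plunger inside, until the rod comes up solid against the stop and the plunger has dropped into the rod's groove, then let go. The ring must end up level, the clamp must not be rammed, and the other things on the bench must stay where they are.

Things in the scene. Friction and masses are not known exactly. Their poses are not given: they have to be found in the camera images.
- ring_arm: Loose steel support arm, 193 mm long, 0.11 to 0.21 kg, lying flat: rod with a nose, red grip block, ring. x points to the nose, z up as it lies. Origin under the middle of the grip block (30 mm along x, 18 wide, 24 high), near the centre of mass: hold it there. The rod's axis is 12 mm above the origin.
- rod_nose (a point): Tip of the nose, on the rod's axis, 112 mm from the origin; axes as ring_arm. The round rod is 14 mm thick and sticks out 97 mm from the block; it tapers to 4 mm over the last 14 mm. A groove 14 mm long (25 to 39 mm behind the tip), 6 mm thick at the bottom, runs round it.
- support_ring (a point): Centre of the arm's ring, 53 mm behind the middle of the grip block; the ring is 56 mm across outside, 48 mm inside, 24 mm high, its axis along z.
- rod_clamp: Rod clamp fixed to the bench: foot 110 x 90 x 10 mm, blue block 90 mm long (x), 42 wide, top at 91 mm; black closed spring housing on its +y side to 38 mm from the middle. Origin under the middle of the foot. The level bore, 16 mm square, runs along x at 70 mm height; the rod goes in along +x. Its mouth faces the robot, turned up to 0.55 rad either way.
- clamp_mouth (a point): Centre of the bore's mouth, on the bore's axis, 45 mm in front of the clamp's middle, 70 mm above the bench; axes as rod_clamp (x = into the bore). A steel flare 6 mm long in front of it widens the entry to about 26 mm.
- clamp_back (a point): Closed back end of the bore, 90 mm behind the mouth. The end stop stands in front of it, hidden: the nose meets it 50 to 76 mm inside the mouth, different each time. The stop is solid (do not press on it with over 30 N); with the nose against it the plunger lies in the groove.
- plunger (a joint): How far the spring plunger is pushed back (m): 0 fully out, under 1 mm with the rod latched, 3 to 5 mm riding on the full rod, pushing it with 4 to 7 N against the -y wall. It sits in the bore's +y side, hidden, 32 mm in front of the stop. Sliding the rod over it takes 2 to 10 N.
- marker_1: red-capped white marker pen lying on the bench, 139 mm long, 12 mm thick; bystander, origin under its middle
- marker_2: blue-capped white marker pen lying on the bench, 139 mm long, 12 mm thick; bystander, origin under its middle
- dish_2: pink petri dish, 62 mm across, 14 mm high; bystander, origin under its centre
- beaker: clear beaker with used tips in it, 68 mm across, 90 mm high; bystander, origin under its centre
- tape_roll: yellow roll of tape lying flat, 78 x 90 mm, 19 mm high; bystander, origin under its centre
- sticky_pad: yellow pad of sticky notes, 76 x 76 mm, 12 mm high; bystander, origin under its centre
Not all that is in view belongs to the job. Several things have the shape of the ring_arm; the one meant has the colours described above.

How it is judged:
On the way:
1. the nose is in the bore and the plunger rides on the rod (x of rod_nose in the frame of clamp_mouth above 0.02 m and value of joint plunger above 0.002 m and y of rod_nose in the frame of clamp_mouth between -0.004 and 0.004 m and z of rod_nose in the frame of clamp_mouth between -0.004 and 0.004 m), for 0.05 s.
At the end, for the whole second after the job is handed in: the arm is released and at rest in the clamp, its nose more than 40 mm inside the mouth and within 4 mm of the bore's axis, its rod within 0.12 rad of the bore, the plunger dropped into the groove (less than 1.6 mm pushed back) and the ring within 0.2 rad of level (x of rod_nose in the frame of clamp_mouth above 0.04 m and value of joint plunger below 0.0016 m and angle between the x axis of ring_arm and the x axis of rod_clamp, either way round below 0.12 rad and angle between ring_arm's own z axis and vertical below 0.2 rad and linear speed of ring_arm below 0.01 m/s and y of rod_nose in the frame of clamp_mouth between -0.004 and 0.004 m and z of rod_nose in the frame of clamp_mouth between -0.004 and 0.004 m); the robot touches nothing.
It fails at once if the clamp is rammed: the nose presses on the end stop with more than 30 N (contact force between ring_arm and cartridge_c0 above 30 N).
It fails at once if a bystander is moved by more than 30 mm (distance of any of marker_1, marker_2, dish_2, beaker, tape_roll, sticky_pad from where it was at the start of the episode above 0.03 m).
It also fails if it takes over 45 s, if anything falls off the work surface, if the arm or the gripper's body presses on something with over 40 N, if the wrist force passes 120 N, or if a joint passes its speed limit or range.

## Working session

There is one attempt and no reset: what is moved stays moved. The work goes in short steps, Python scripts to look and compute and a tool call to move; the robot and the scene stay as the last step left them, time stands still between calls to the robot, and variables do not carry over. Pictures are saved under pics/ and viewed, at most 10 in all, crops included, and the job is handed in when it is done.

Besides the shell and the picture viewer there is one more tool, called after "Request:" in YAML: its name, and indented under it one key for each argument. step_arm: Moves the arm, as the interface text tells. Its arguments: {"type":"object","properties":{"increments":{"type":"array"},"newtons":{"type":"number"}},"required":["increments"]}

```bash
ls; mkdir -p pics; python3 - <<'E'
from cell import robot, viewer
import cv2
for n in ("scene","top"):
    im=viewer.read_camera(n); cv2.imwrite(f"pics/{n}0.png",cv2.resize(im[:,:,::-1],(800,600),interpolation=cv2.INTER_CUBIC)); cv2.imwrite(f"{n}_raw.png",im[:,:,::-1])
    print(n,viewer.camera_params(n))
print(robot.observe(), robot.grip_depth)
E
```

```text
pics
scene {'K': array([[360.35159116,   0.        , 254.72074879],
       [  0.        , 360.35159116, 194.05437102],
       [  0.        ,   0.        ,   1.        ]]), 'k1': 0.020809637160123184, 'T': array([[ 0.88102007, -0.19203733,  0.4323486 ,  0.1419958 ],
       [-0.47303703, -0.34544368,  0.81049653, -0.80876398],
       [-0.0062935 , -0.9185806 , -0.39518359,  0.45457514],
       [ 0.        ,  0.        ,  0.        ,  1.        ]])}
top {'K': array([[494.07122797,   0.        , 251.35033353],
       [  0.        , 494.07122797, 188.15711416],
       [  0.        ,   0.        ,   1.        ]]), 'k1': -0.06193665192647271, 'T': array([[ 0.04383431, -0.9777025 ,  0.20536889,  0.27079609],
       [-0.99902609, -0.04393523,  0.00407094, -0.00386997],
       [ 0.00504276, -0.20534733, -0.97867617,  1.46038724],
       [ 0.        ,  0.        ,  0.        ,  1.        ]])}
{'time': 0.1, 'qpos': array([ 1.04799957e+00,  3.42620276e-01,  1.52493142e+00,  9.02217827e-07,
        1.27540107e+00, -1.45995614e-01]), 'qvel': array([-0.00192651, -0.00200423, -0.00285034,  0.00058232, -0.00121101,
       -0.00122033]), 'joint_efforts': array([ 1.62463002e-03, -4.32000089e+01, -2.44697160e+01,  7.19416095e-02,
        5.25989919e-02, -1.07857122e-05]), 'tool_pos': array([0.19296358, 0.48785578, 0.22612801]), 'tool_rot': array([-3.14024714e+00, -1.98719421e-04,  2.76479111e+00]), 'contact_force': array([-0.24332783, -0.0347575 ,  0.35710009]), 'torque': array([-0.04734924,  0.01583425,  0.01888292]), 'grip_force': 0.0, 'opening': 0.09141462044567951} -0.0188
```

View pics/scene0.png

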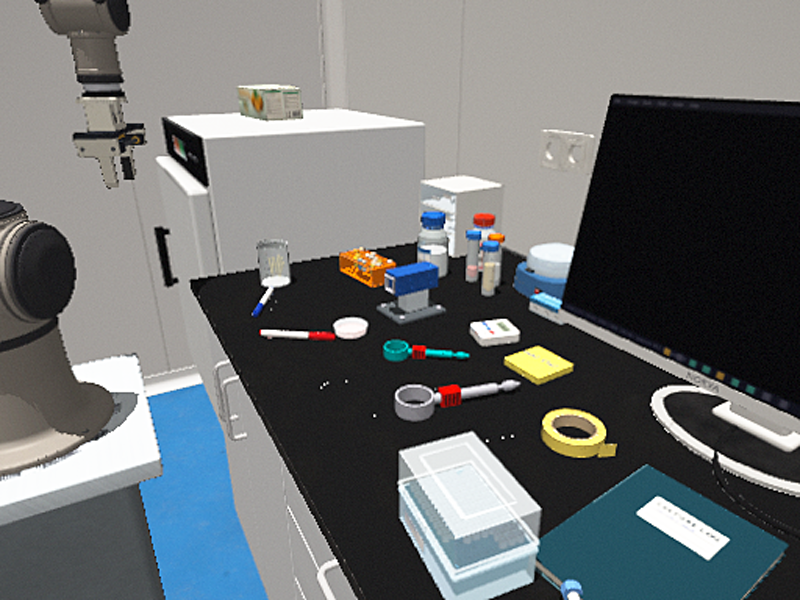

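View pics/top0.png

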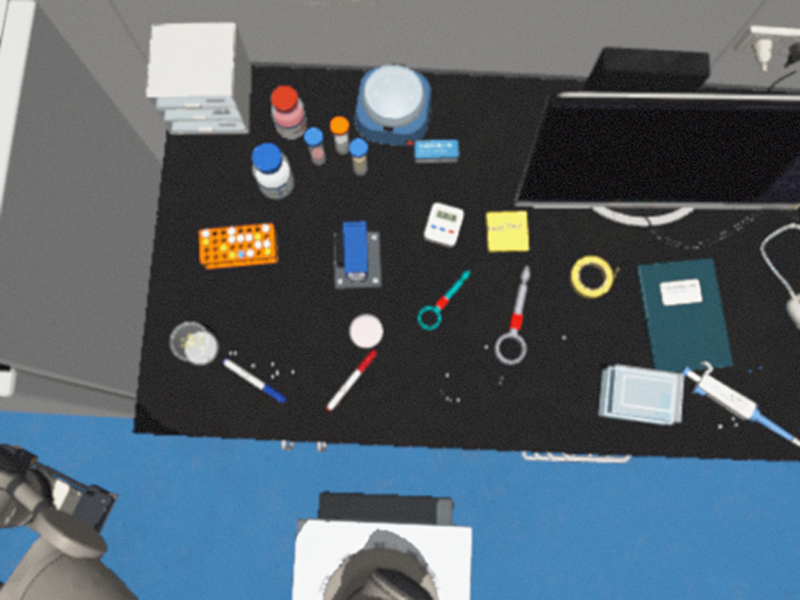

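The scene view shows the grey ring arm (ring 414,402; red block 450,396; nose 518,384) and the clamp at (412,285). In the top view the arm runs from ring (511,347) to nose (526,268), and the clamp is near (357,255). The teal arm is a decoy. Next I'll take enlarged crops.

```bash
python3 - <<'E'
import cv2, numpy as np
def crop(f,u,v,w,h,s):
    im=cv2.imread(f)[v:v+h,u:u+w]; return cv2.resize(im,(w*s,h*s),interpolation=cv2.INTER_CUBIC)
a=crop("top_raw.png",205,130,50,66,8); b=crop("top_raw.png",308,165,40,72,8)
c=np.zeros((600,760,3),np.uint8); c[:528,:400]=a; c[:576,420:740]=b; cv2.imwrite("pics/c1.png",c)
a=crop("scene_raw.png",235,160,60,48,6); b=crop("scene_raw.png",245,235,95,40,8)
c=np.zeros((620,760,3),np.uint8)[:600]; c[:288-20,:360]=a[:268]; c[275:595,:760]=b; cv2.imwrite("pics/c2.png",c)
E
```

```text
(no output)
```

View pics/c1.png

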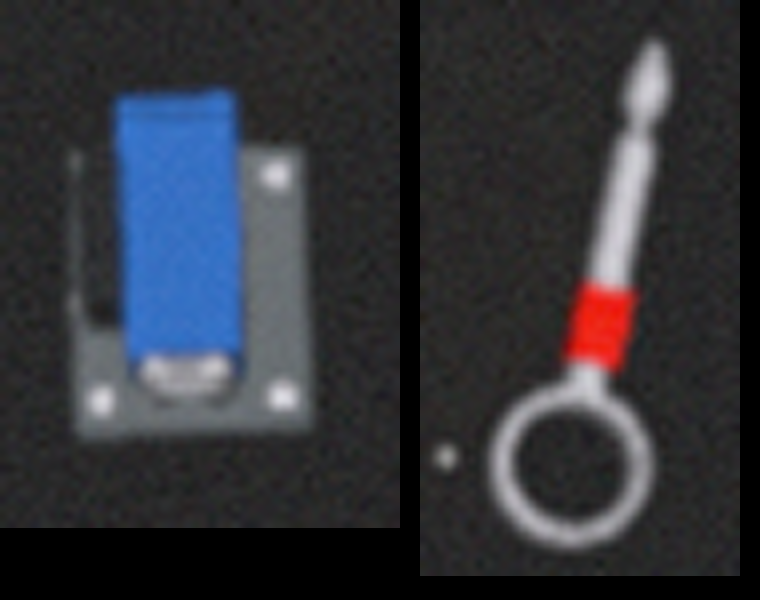

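View pics/c2.png

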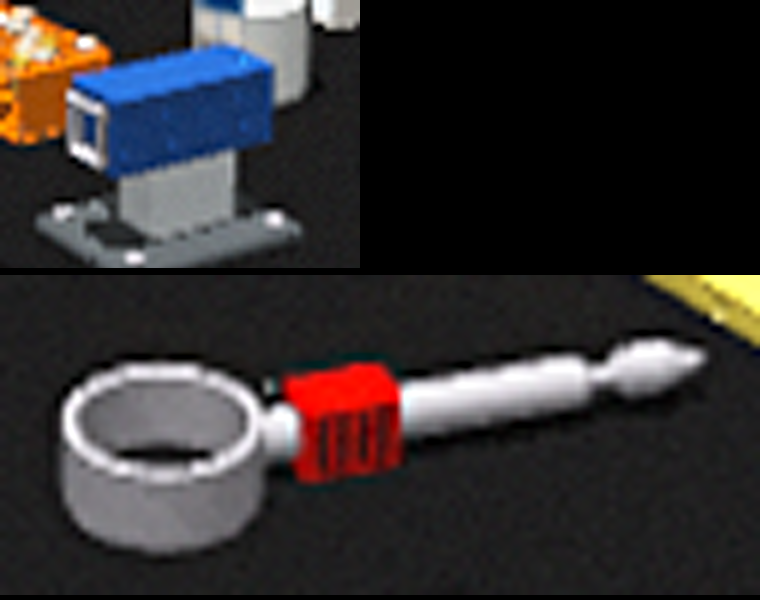

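```bash
cat > h.py <<'E'
import numpy as np, cv2
from scipy.optimize import least_squares
from cell import robot, viewer
P={n:viewer.camera_params(n) for n in("scene","top")}
def proj(n,X):
    p=P[n]; T=p["T"]; c=(np.asarray(X,float)-T[:3,3])@T[:3,:3]
    return cv2.projectPoints(c,np.zeros(3),np.zeros(3),p["K"],np.array([p["k1"],0,0,0.]))[0][:,0]
def px(o,s,pts): return np.asarray(o)+(np.asarray(pts)+.5)/s-.5
def fit(obs,x0):
    # obs: {cam:(model pts, pixels)}; pose x,y,yaw plus a small shift per camera with prior
    def pose(q,M): c,s=np.cos(q[2]),np.sin(q[2]); return np.asarray(M)@np.array([[c,s,0],[-s,c,0],[0,0,1]])+[q[0],q[1],0]
    def f(q):
        r=[(proj(n,pose(q,M)+q[3+3*i:6+3*i])-u).ravel() for i,(n,(M,u)) in enumerate(obs.items())]
        return np.concatenate(r+[q[3:]/.002])
    s=least_squares(f,list(x0)+[0]*3*len(obs),loss="soft_l1"); return s.x,f(s.x)[:-3*len(obs)].reshape(-1,2)
E
python3 - <<'E'
from h import *
np.set_printoptions(precision=4,suppress=True)
k={"top":([[.045,.021,.091],[.045,-.021,.091],[-.055,.045,.01],[-.055,-.045,.01],[.055,-.045,.01],[.055,.045,.01]],
  px((205,130),8,[(115,93),(236,91),(77,437),(313,430),(303,148),(72,152)])),
 "scene":([[.045,-.021,.091],[.045,.021,.091],[-.045,-.021,.091],[-.051,0,.07]],px((235,160),6,[(272,68),(215,45),(107,98),(87,128)]))}
a={"top":([[.112,0,.012],[-.053,0,.024],[.015,.009,.024],[.015,-.009,.024]],px((308,165),8,[(235,38),(152,466),(162,285),(217,291)])),
 "scene":([[.112,0,.012],[-.053,0,.024],[-.015,.009,.024],[.015,.009,.024],[.015,-.009,.024],[-.015,-.009,.024],[.015,-.009,0],[-.015,-.009,0]],
  px((245,235),8,[(706,82),(162,145),(285,105),(380,89),(400,113),(302,133),(400,187),(303,207)]))}
for o,x0 in((k,(.55,.05,0)),(a,(.5,-.2,0))):
    q,r=fit(o,x0); print(q[:3],q[3:]*1e3);print(r.round(2).tolist())
E
```

```text
[0.642  0.0754 0.0758] [ 0.2744 -0.2654  0.1675 -0.2744  0.2654  0.2275]
[[0.58, 2.32], [-0.01, 2.14], [-0.49, -0.6], [-0.05, -0.63], [0.17, -0.54], [-0.44, -0.17], [-0.73, -0.37], [0.74, -0.33], [1.48, 0.43], [-0.69, 0.44]]
[ 0.5313 -0.2326 -0.1914] [-0.0204 -0.2799  0.1257  0.0204  0.2799  0.5196]
[[-0.02, 1.07], [-0.05, -0.33], [0.38, -0.56], [-0.56, 0.08], [-0.8, 0.07], [0.12, -0.46], [-0.51, -0.35], [0.01, -0.5], [0.65, 0.55], [0.29, 0.28], [0.25, 0.47], [-0.09, 0.27]]
```

```bash
python3 - <<'E'
from h import *
np.set_printoptions(precision=4,suppress=True)
for b in (.045,.051):
  k={"top":([[b,.021,.091],[b,-.021,.091],[-.055,.045,.01],[-.055,-.045,.01],[.055,-.045,.01],[.055,.045,.01]],
  px((205,130),8,[(115,93 if b>.05 else 112),(236,91 if b>.05 else 110),(77,437),(313,430),(303,148),(72,152)])),
  "scene":([[b,-.021,.091],[b,.021,.091],[-.051,0,.07]],px((235,160),6,[(272,68),(215,45),(87,128)]))}
  q,r=fit(k,(.64,.07,.07)); print(q[:3],q[3:]*1e3);print(r.round(2).tolist())
  c,s=np.cos(q[2]),np.sin(q[2]); R=np.array([[c,s,0],[-s,c,0],[0,0,1]])
  M=np.array([[x,y,z] for x in(-.045,b) for y in (.021,-.021) for z in(.049,.091)]+[[-.055,-.045,.01],[.055,-.045,.01],[-.055,.045,.01]]+[[-.051,y,z] for y in(.013,-.013) for z in (.057,.083)])
  if b>.05:
    W=M@R+[q[0],q[1],0]
    cv=np.zeros((580,790,3),np.uint8)
    for n,(u,v,w,h,sc),dx in(("top",(205,130,46,66,8),0),("scene",(235,160,60,55,7),370)):
        im=cv2.resize(cv2.imread(n+"_raw.png")[v:v+h,u:u+w],(w*sc,h*sc),interpolation=cv2.INTER_CUBIC)
        for p in (proj(n,W)-[u,v]+.5)*sc-.5: cv2.circle(im,tuple(int(t) for t in p.round()),3,(0,255,255),1)
        cv[:h*sc,dx:dx+w*sc]=im
    cv2.imwrite("pics/ov.png",cv)
E
```

```text
[0.6417 0.0747 0.0816] [-0.2916  0.0855 -0.048   0.2916 -0.0855  0.0802]
[[0.57, 0.33], [-0.02, 0.07], [-0.3, -0.2], [0.13, -0.39], [0.14, -0.3], [-0.46, 0.24], [-0.52, -0.27], [0.88, -0.21], [-0.42, 0.62]]
[0.6407 0.0752 0.0841] [ 0.5637 -0.3286  0.1869 -0.5637  0.3286 -0.3374]
[[0.44, 0.73], [-0.15, 0.43], [-0.28, -0.16], [0.15, -0.43], [0.07, -0.34], [-0.53, 0.27], [0.41, -0.52], [1.78, -0.44], [-1.08, 0.77]]
```

View pics/ov.png

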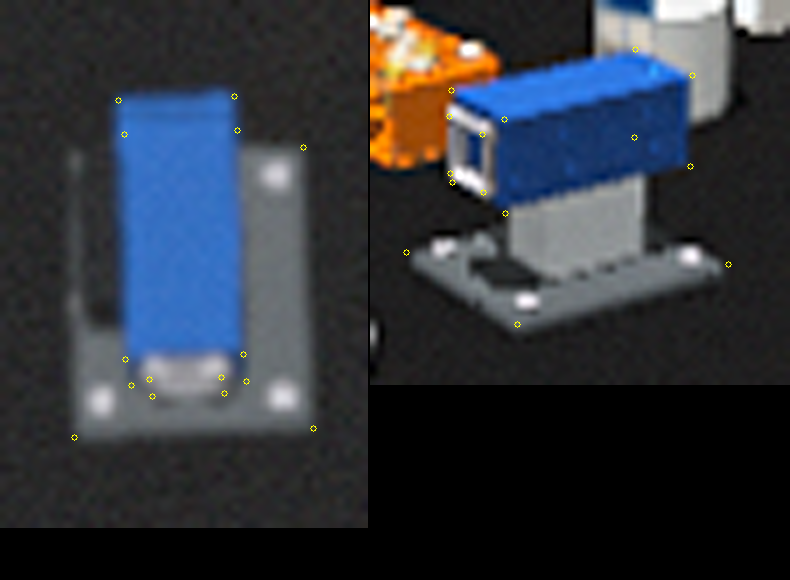

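The overlay matches the clamp: foot corners in the top view lie at (74,437), (313,428) and (303,147), and in the scene view the mouth frame is at 450–495 with the block edges on the marks. That puts the clamp at about (0.6415, 0.0748) with yaw 0.08, and the arm at (0.5313, -0.2326) with yaw -0.19.

```bash
cat > go.py <<'E'
import sys, numpy as np
from scipy.spatial.transform import Rotation as R
from cell import robot
np.set_printoptions(precision=4,suppress=True)
s=robot.observe(); r0=R.from_euler("xyz",s["tool_rot"]); 
print("now",s["time"],s["tool_pos"],s["tool_rot"],s["contact_force"],s["opening"])
for a in sys.argv[1:]:
    x,y,z,yaw=map(float,a.split(",")); r1=R.from_euler("xyz",[np.pi,0,yaw])
    print(a,"cm",r0.inv().apply(np.array([x,y,z])-s["tool_pos"])*100,"deg",np.degrees((r0.inv()*r1).as_rotvec()))
E
python3 go.py 0.531,-0.233,0.14,2.95
```

```text
now 0.1 [0.193  0.4879 0.2261] [-3.1402 -0.0002  2.7648] [-0.2433 -0.0348  0.3571] 0.09141462044567951
0.531,-0.233,0.14,2.95 cm [-57.9577 -54.5789   8.6747] deg [ -0.0758  -0.0185 -10.6117]
```

Request:
step_arm:
  increments:
    - {"delta_pos": [-4.5, -4.2, 0], "dr": [0, 0, -2], "fingers": -1}
    - {"delta_pos": [-9, -8.4, 0], "dr": [0, 0, -4], "fingers": -1}
    - {"delta_pos": [-13.5, -12.6, 0], "dr": [0, 0, -6], "fingers": -1}
    - {"delta_pos": [-18, -16.8, 0], "dr": [0, 0, -8], "fingers": -1}
    - {"delta_pos": [-22.5, -21, 0], "dr": [0, 0, -10.6], "fingers": -1}

```text
time: 0.72
tool_pos: [0.3255, 0.2083, 0.2267]
tool_rot: [3.141, 0.0, 2.952]
contact_force: [1.3, -0.7, 0.4]
opening: 0.0917
grip_force: 0.0
```

```bash
python3 go.py 0.531,-0.233,0.14,2.95
```

```text
now 0.725 [0.3255 0.2083 0.2267] [3.1414 0.0003 2.9516] [ 1.3299 -0.7497  0.3534] 0.09170065362754498
0.531,-0.233,0.14,2.95 cm [-28.5139 -39.4597   8.672 ] deg [0.0103 0.0165 0.0928]
```

Request:
step_arm:
  increments:
    - {"delta_pos": [-3.6, -5, 1], "dr": [0, 0, 0], "fingers": -1}
    - {"delta_pos": [-7.2, -10, 2], "dr": [0, 0, 0], "fingers": -1}
    - {"delta_pos": [-10.8, -15, 3], "dr": [0, 0, 0], "fingers": -1}
    - {"delta_pos": [-14.4, -20, 4], "dr": [0, 0, 0], "fingers": -1}
    - {"delta_pos": [-18, -25, 5], "dr": [0, 0, 0], "fingers": -1}

```text
time: 1.35
tool_pos: [0.4546, -0.0716, 0.1763]
tool_rot: [3.141, 0.0, 2.949]
contact_force: [-0.2, 1.0, -0.7]
opening: 0.0919
grip_force: 0.0
```

Request:
step_arm:
  increments:
    - {"delta_pos": [-3.5, -4.8, 1], "dr": [0, 0, 0], "fingers": -1}
    - {"delta_pos": [-7, -9.6, 2], "dr": [0, 0, 0], "fingers": -1}
    - {"delta_pos": [-10.5, -14.5, 3.7], "dr": [0, 0, 0], "fingers": -1}
    - {"delta_pos": [-10.5, -14.5, 3.7], "dr": [0, 0, 0], "fingers": -1}
    - {"delta_pos": [-10.5, -14.5, 3.7], "dr": [0, 0, 0], "fingers": -1}

```text
time: 1.98
tool_pos: [0.529, -0.2316, 0.139]
tool_rot: [3.141, -0.002, 2.949]
contact_force: [0.2, 0.2, -0.0]
opening: 0.0917
grip_force: 0.0
```

```bash
python3 go.py 0.531,-0.233,0.08,2.95 0.531,-0.233,0.002,2.95
```

```text
now 1.975 [ 0.529  -0.2316  0.139 ] [ 3.1406 -0.0018  2.9493] [ 0.2112  0.1615 -0.0028] 0.09171159343936185
0.531,-0.233,0.08,2.95 cm [-0.232  -0.1078  5.8965] deg [ 0.059  -0.1021 -0.0414]
0.531,-0.233,0.002,2.95 cm [-0.2459 -0.1158 13.6965] deg [ 0.059  -0.1021 -0.0414]
```

Request:
step_arm:
  increments:
    - {"delta_pos": [-0.2, -0.1, 4], "dr": [0, 0, 0], "fingers": -1}
    - {"delta_pos": [-0.2, -0.1, 8], "dr": [0, 0, 0], "fingers": -1}
    - {"delta_pos": [-0.2, -0.1, 11], "dr": [0, 0, 0], "fingers": -0.5}
    - {"delta_pos": [-0.2, -0.1, 13], "dr": [0, 0, 0], "fingers": -0.2}
    - {"delta_pos": [-0.2, -0.1, 13.5], "dr": [0, 0, 0], "fingers": 0}

```text
time: 2.6
tool_pos: [0.5308, -0.2317, 0.0044]
tool_rot: [3.141, -0.002, 2.951]
contact_force: [0.4, -0.1, -0.8]
opening: 0.0663
grip_force: 0.0
```

```bash
python3 go.py 0.531,-0.233,0.002,2.95; python3 - <<'E'
from h import *
im=viewer.read_camera("scene"); cv2.imwrite("pics/g1.png",cv2.resize(im[200:300,220:370,::-1],(750,500),interpolation=cv2.INTER_CUBIC))
E
```

```text
now 2.6 [ 0.5308 -0.2317  0.0044] [ 3.1408 -0.0016  2.9513] [ 0.3671 -0.1036 -0.8188] 0.06628076985369358
0.531,-0.233,0.002,2.95 cm [-0.0482 -0.1284  0.2371] deg [ 0.0476 -0.0908  0.0752]
```

View pics/g1.png

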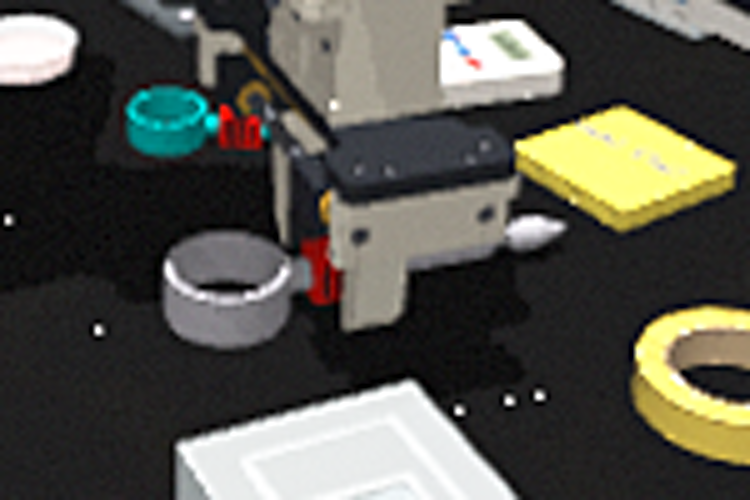

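The red block (325,270) sits between the fingers, with the near finger at (370,290), so I'll close.

Request:
step_arm:
  increments:
    - {"delta_pos": [0, -0.1, 0.1], "dr": [0, 0, 0], "fingers": 0.4}
    - {"delta_pos": [0, -0.1, 0.1], "dr": [0, 0, 0], "fingers": 0.7}
    - {"delta_pos": [0, -0.1, 0.1], "dr": [0, 0, 0], "fingers": 1}
    - {"delta_pos": [0, -0.1, 0.1], "dr": [0, 0, 0], "fingers": 1}
    - {"delta_pos": [0, -0.1, 0.1], "dr": [0, 0, 0], "fingers": 1}
  newtons: 40

```text
time: 3.28
tool_pos: [0.5313, -0.2343, 0.0039]
tool_rot: [3.141, 0.0, 2.95]
contact_force: [-1.1, 0.3, 2.1]
opening: 0.0179
grip_force: 40.0
```

Request:
step_arm:
  increments:
    - {"delta_pos": [0, 0, -2], "dr": [0, 0, 0], "fingers": 1}
    - {"delta_pos": [0, 0, -5], "dr": [0, 0, 0], "fingers": 1}
    - {"delta_pos": [0, 0, -9], "dr": [0, 0, 0], "fingers": 1}
    - {"delta_pos": [0, 0, -12], "dr": [0, 0, 0], "fingers": 1}
    - {"delta_pos": [0, 0, -12], "dr": [0, 0, 0], "fingers": 1}

```text
time: 3.9
tool_pos: [0.5323, -0.235, 0.1257]
tool_rot: [-3.14, 0.004, 2.95]
contact_force: [-0.2, -0.5, -1.9]
opening: 0.018
grip_force: 40.0
```

```bash
python3 go.py 0.455,0.060,0.12,3.2216
```

```text
now 3.9 [ 0.5323 -0.235   0.1257] [-3.14    0.0044  2.9499] [-0.2019 -0.4771 -1.8796] 0.018021518178371138
0.455,0.060,0.12,3.2216 cm [13.2106 27.4847  0.4678] deg [ -0.1248   0.2383 -15.5692]
```

Request:
step_arm:
  increments:
    - {"delta_pos": [2, 4, 0], "dr": [0, 0, -3], "fingers": 1}
    - {"delta_pos": [4.5, 9.5, 0.3], "dr": [0, 0, -6], "fingers": 1}
    - {"delta_pos": [7, 15, 0.5], "dr": [0, 0, -9], "fingers": 1}
    - {"delta_pos": [9.6, 20, 0.5], "dr": [0, 0, -12], "fingers": 1}
    - {"delta_pos": [12, 25, 0.5], "dr": [0, 0, -15.6], "fingers": 1}

```text
time: 4.53
tool_pos: [0.4592, 0.0357, 0.1171]
tool_rot: [3.141, -0.003, -3.059]
contact_force: [0.5, 0.5, -1.1]
opening: 0.0171
grip_force: 40.0
```

```bash
python3 go.py 0.455,0.060,0.062,3.2216
```

```text
now 4.525 [0.4592 0.0357 0.1171] [ 3.141  -0.0027 -3.0595] [ 0.5355  0.4765 -1.1012] 0.017141520033969942
0.455,0.060,0.062,3.2216 cm [0.2061 2.4541 5.5115] deg [ 0.0362 -0.1572  0.121 ]
```

Request:
step_arm:
  increments:
    - {"delta_pos": [0.1, 1.2, 0], "dr": [0, 0, 0], "fingers": 1}
    - {"delta_pos": [0.2, 2.4, 1.5], "dr": [0, 0, 0], "fingers": 1}
    - {"delta_pos": [0.2, 2.4, 3.5], "dr": [0, 0, 0], "fingers": 1}
    - {"delta_pos": [0.2, 2.4, 5.5], "dr": [0, 0, 0], "fingers": 1}
    - {"delta_pos": [0.2, 2.4, 5.5], "dr": [0, 0, 0], "fingers": 1}

```text
time: 5.15
tool_pos: [0.4558, 0.0572, 0.0618]
tool_rot: [3.141, -0.005, -3.062]
contact_force: [0.6, -0.0, -2.4]
opening: 0.0177
grip_force: 40.0
```

```bash
python3 go.py 0.455,0.060,0.062,3.2216;  python3 - <<'E'
from h import *
cv=np.zeros((600,800,3),np.uint8)
for n,(u,v,w,h,s),dx in(("top",(200,130,55,96,6),0),("scene",(210,155,77,60,6),335)):
    im=viewer.read_camera(n)[:,:,::-1]; cv2.imwrite(n+"_2.png",im)
    c=cv2.resize(im[v:v+h,u:u+w],(w*s,h*s),interpolation=cv2.INTER_CUBIC); cv[:h*s,dx:dx+w*s]=c[:,:800-dx]
cv2.imwrite("pics/pre.png",cv)
# expected rod axis + mouth
s=robot.observe(); y=s["tool_rot"][2]+np.pi; d=np.array([np.cos(y),np.sin(y),0]); o=s["tool_pos"]+[0,0,.008]
for n,(u,v,sc),dx in(("top",(200,130,6),0),("scene",(210,155,6),335)):
    p=(proj(n,[o+.112*d,o+.07*d,[.5966,.0712,.07],[.5906,.0707,.07]])-[u,v]+.5)*sc-.5+[dx,0]; print(n,p.round(0).tolist())
E
```

```text
now 5.15 [0.4558 0.0572 0.0618] [ 3.1411 -0.0046 -3.0622] [ 0.5643 -0.0179 -2.3696] 0.017695227766863667
0.455,0.060,0.062,3.2216 cm [ 0.0549  0.2851 -0.023 ] deg [ 0.0265 -0.2654 -0.0354]
top [[177.0, 332.0], [180.0, 418.0], [170.0, 276.0], [170.0, 288.0]]
scene [[533.0, 170.0], [456.0, 188.0], [579.0, 159.0], [568.0, 162.0]]
```

View pics/pre.png

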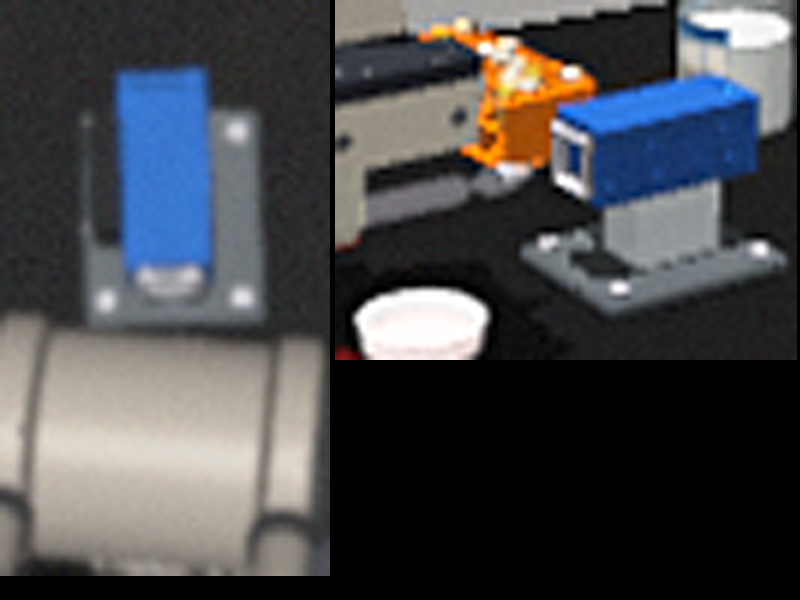

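The nose shows at (532,170), matching the predicted (533,170). The flare centre is near (571,159) against a predicted (568,162), about 1 mm off. I'll correct the alignment and then approach.

Request:
step_arm:
  increments:
    - {"delta_pos": [0, 0.15, 0], "dr": [0, 0, 0], "fingers": 1}
    - {"delta_pos": [0, 0.3, -0.05], "dr": [0, -0.2, 0], "fingers": 1}
    - {"delta_pos": [-0.5, 0.3, -0.05], "dr": [0, -0.2, 0], "fingers": 1}
    - {"delta_pos": [-1.0, 0.3, -0.05], "dr": [0, -0.2, 0], "fingers": 1}
    - {"delta_pos": [-1.5, 0.3, -0.05], "dr": [0, -0.2, 0], "fingers": 1}
  newtons: 20

```text
time: 5.88
tool_pos: [0.4724, 0.062, 0.0643]
tool_rot: [3.142, 0.004, -3.061]
contact_force: [-0.3, -0.1, -0.8]
opening: 0.0178
grip_force: 20.0
```

```bash
cat > st.py <<'E'
from h import *
s=robot.observe(); y=s["tool_rot"][2]+np.pi; d=np.array([np.cos(y),np.sin(y),0]); o=s["tool_pos"]+[0,0,.008]
m=np.array([.5966,.0712,.07]); c=np.array([np.cos(.08),np.sin(.08),0]); l=np.array([-c[1],c[0],0]); n=o+.112*d-m
F=s["contact_force"]
print("t",round(s["time"],2),"nose mm",(np.array([n@c,n@l,n[2]])*1e3).round(2),"yawerr",((y-.08+np.pi)%(2*np.pi)-np.pi).round(4),"pitch",s["tool_rot"][1].round(4),"F",np.array([F@c,F@l,F[2]]).round(1),"M",s["torque"].round(2))
E
python3 st.py
```

```text
t 5.88 nose mm [-12.57   0.84   2.28] yawerr 0.0006 pitch 0.0039 F [-0.4 -0.1 -0.8] M [ 0.03 -0.02  0.04]
```

Request:
step_arm:
  increments:
    - {"delta_pos": [-0.4, 0, 0.05], "dr": [0, 0, 0], "fingers": 1}
    - {"delta_pos": [-0.8, 0, 0.1], "dr": [0, 0, 0], "fingers": 1}
    - {"delta_pos": [-1.2, 0, 0.1], "dr": [0, 0, 0], "fingers": 1}
    - {"delta_pos": [-1.6, 0, 0.1], "dr": [0, 0, 0], "fingers": 1}
    - {"delta_pos": [-1.8, 0, 0.1], "dr": [0, 0, 0], "fingers": 1}

```text
time: 6.5
tool_pos: [0.49, 0.0634, 0.0633]
tool_rot: [3.142, 0.004, -3.061]
contact_force: [0.1, 1.2, -1.0]
opening: 0.0177
grip_force: 20.0
```

```bash
python3 st.py;python3 - <<'E'
from h import *
cv=np.zeros((600,800,3),np.uint8)
for n,(u,v,w,h,s),dx in(("top",(200,130,55,96,6),0),("scene",(210,155,77,60,6),335)):
    im=viewer.read_camera(n)[:,:,::-1]
    c=cv2.resize(im[v:v+h,u:u+w],(w*s,h*s),interpolation=cv2.INTER_CUBIC); cv[:h*s,dx:dx+w*s]=c[:,:800-dx]
cv2.imwrite("pics/in.png",cv)
E
```

```text
t 6.5 nose mm [5.15 0.84 1.28] yawerr 0.0005 pitch 0.0036 F [ 0.1  1.2 -1. ] M [ 0.06 -0.01  0.03]
```

View pics/in.png

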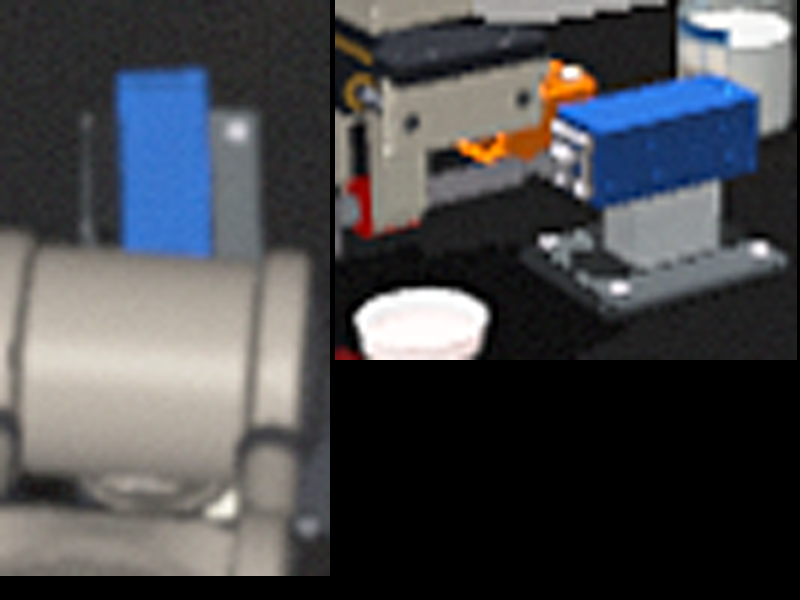

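The nose has entered the flare (mouth at 570,158) with no contact force, so I'll advance.

Request:
step_arm:
  increments:
    - {"delta_pos": [-0.2, 0, 0], "dr": [0, 0, 0], "fingers": 1}
    - {"delta_pos": [-0.4, 0, 0], "dr": [0, 0, 0], "fingers": 1}
    - {"delta_pos": [-0.6, 0, 0], "dr": [0, 0, 0], "fingers": 1}
    - {"delta_pos": [-0.8, 0, 0], "dr": [0, 0, 0], "fingers": 1}
    - {"delta_pos": [-1.0, 0, 0], "dr": [0, 0, 0], "fingers": 1}

```text
time: 7.22
tool_pos: [0.4995, 0.0642, 0.0632]
tool_rot: [3.141, 0.003, -3.061]
contact_force: [-0.9, 1.1, -2.4]
opening: 0.0177
grip_force: 20.0
```

```bash
python3 st.py
```

```text
t 7.22 nose mm [14.69  0.87  1.17] yawerr 0.0005 pitch 0.0027 F [-0.8  1.2 -2.4] M [ 0.05  0.25 -0.03]
```

Request:
step_arm:
  increments:
    - {"delta_pos": [-0.2, 0, 0], "dr": [0, 0, 0], "fingers": 1}
    - {"delta_pos": [-0.4, 0, 0], "dr": [0, 0, 0], "fingers": 1}
    - {"delta_pos": [-0.6, 0, 0], "dr": [0, 0, 0], "fingers": 1}
    - {"delta_pos": [-0.8, 0, 0], "dr": [0, 0, 0], "fingers": 1}
    - {"delta_pos": [-1.0, 0, 0], "dr": [0, 0, 0], "fingers": 1}

```text
time: 7.85
tool_pos: [0.5096, 0.065, 0.0632]
tool_rot: [3.142, 0.003, -3.061]
contact_force: [-1.1, -0.3, -4.0]
opening: 0.0179
grip_force: 20.0
```

```bash
python3 st.py
```

```text
t 7.85 nose mm [24.83  0.84  1.24] yawerr 0.0004 pitch 0.0031 F [-1.1 -0.2 -4. ] M [-0.04  0.3  -0.07]
```

Request:
step_arm:
  increments:
    - {"delta_pos": [-0.2, 0, 0.05], "dr": [0, 0, 0], "fingers": 1}
    - {"delta_pos": [-0.4, 0, 0.08], "dr": [0, 0, 0], "fingers": 1}
    - {"delta_pos": [-0.6, 0, 0.08], "dr": [0, 0, 0], "fingers": 1}
    - {"delta_pos": [-0.8, 0, 0.08], "dr": [0, 0, 0], "fingers": 1}
    - {"delta_pos": [-1.0, 0, 0.08], "dr": [0, 0, 0], "fingers": 1}

```text
time: 8.48
tool_pos: [0.5186, 0.0657, 0.0623]
tool_rot: [3.142, 0.001, -3.061]
contact_force: [-4.3, -3.3, -0.8]
opening: 0.0178
grip_force: 20.0
```

```bash
python3 st.py
```

```text
t 8.47 nose mm [33.76  0.77  0.29] yawerr 0.0004 pitch 0.0007 F [-4.5 -3.  -0.8] M [-0.42  0.73 -0.24]
```

Request:
step_arm:
  increments:
    - {"delta_pos": [-0.15, 0, 0], "dr": [0, 0, 0], "fingers": 1}
    - {"delta_pos": [-0.3, 0, 0], "dr": [0, 0, 0], "fingers": 1}
    - {"delta_pos": [-0.45, 0, 0], "dr": [0, 0, 0], "fingers": 1}
    - {"delta_pos": [-0.6, 0, 0], "dr": [0, 0, 0], "fingers": 1}
    - {"delta_pos": [-0.8, 0, 0], "dr": [0, 0, 0], "fingers": 1}

```text
time: 9.1
tool_pos: [0.5279, 0.0664, 0.0627]
tool_rot: [-3.142, 0.004, -3.061]
contact_force: [-2.6, -3.5, -1.8]
opening: 0.0179
grip_force: 20.0
```

```bash
python3 st.py
```

```text
t 9.1 nose mm [43.11  0.77  0.68] yawerr 0.0004 pitch 0.0038 F [-2.9 -3.3 -1.8] M [-0.52  0.28 -0.29]
```

Request:
step_arm:
  increments:
    - {"delta_pos": [-0.1, 0, 0], "dr": [0, 0, 0], "fingers": 1}
    - {"delta_pos": [-0.2, 0, 0], "dr": [0, 0, 0], "fingers": 1}
    - {"delta_pos": [-0.3, 0, 0], "dr": [0, 0, 0], "fingers": 1}
    - {"delta_pos": [-0.4, 0, 0], "dr": [0, 0, 0], "fingers": 1}
    - {"delta_pos": [-0.5, 0, 0], "dr": [0, 0, 0], "fingers": 1}
  newtons: 15

```text
time: 9.72
tool_pos: [0.5329, 0.0669, 0.0627]
tool_rot: [3.142, 0.004, -3.061]
contact_force: [-0.4, -3.2, -1.1]
opening: 0.0178
grip_force: 15.1
```

```bash
python3 st.py
```

```text
t 9.72 nose mm [48.12  0.83  0.69] yawerr 0.0004 pitch 0.004 F [-0.7 -3.2 -1.1] M [-0.45  0.13 -0.22]
```

Request:
step_arm:
  increments:
    - {"delta_pos": [-0.05, 0, 0], "dr": [0, 0, 0], "fingers": 1}
    - {"delta_pos": [-0.1, 0, 0], "dr": [0, 0, 0], "fingers": 1}
    - {"delta_pos": [-0.15, 0, 0], "dr": [0, 0, 0], "fingers": 1}
    - {"delta_pos": [-0.2, 0, 0], "dr": [0, 0, 0], "fingers": 1}
    - {"delta_pos": [-0.25, 0, 0], "dr": [0, 0, 0], "fingers": 1}

```text
time: 10.35
tool_pos: [0.5355, 0.0671, 0.0628]
tool_rot: [3.142, 0.004, -3.061]
contact_force: [1.5, -2.2, -2.6]
opening: 0.018
grip_force: 15.0
```

```bash
python3 st.py
```

```text
t 10.35 nose mm [50.73  0.87  0.77] yawerr 0.0005 pitch 0.0043 F [ 1.4 -2.3 -2.6] M [-0.42 -0.26 -0.24]
```

Request:
step_arm:
  increments:
    - {"delta_pos": [-0.05, 0, 0], "dr": [0, 0, 0], "fingers": 1}
    - {"delta_pos": [-0.1, 0, 0], "dr": [0, 0, 0], "fingers": 1}
    - {"delta_pos": [-0.15, 0, 0], "dr": [0, 0, 0], "fingers": 1}
    - {"delta_pos": [-0.2, 0, 0], "dr": [0, 0, 0], "fingers": 1}
    - {"delta_pos": [-0.25, 0, 0], "dr": [0, 0, 0], "fingers": 1}

```text
time: 10.98
tool_pos: [0.5375, 0.0674, 0.0626]
tool_rot: [3.141, 0.003, -3.061]
contact_force: [1.2, -1.6, -1.2]
opening: 0.0175
grip_force: 15.0
```

```bash
python3 st.py
```

```text
t 10.97 nose mm [52.8   0.99  0.64] yawerr 0.0006 pitch 0.0033 F [ 1.  -1.7 -1.2] M [-0.27 -0.13 -0.11]
```

Axial force has turned positive and the lateral force is falling, so the plunger is dropping into the groove. The stop should be close. I'll continue in small steps.

Request:
step_arm:
  increments:
    - {"delta_pos": [-0.04, 0, 0], "dr": [0, 0, 0], "fingers": 1}
    - {"delta_pos": [-0.08, 0, 0], "dr": [0, 0, 0], "fingers": 1}
    - {"delta_pos": [-0.12, 0, 0], "dr": [0, 0, 0], "fingers": 1}
    - {"delta_pos": [-0.16, 0, 0], "dr": [0, 0, 0], "fingers": 1}
    - {"delta_pos": [-0.2, 0, 0], "dr": [0, 0, 0], "fingers": 1}

```text
time: 11.6
tool_pos: [0.5393, 0.0675, 0.0625]
tool_rot: [3.141, 0.003, -3.061]
contact_force: [-1.4, -1.0, -0.5]
opening: 0.0178
grip_force: 15.0
```

```bash
python3 st.py
```

```text
t 11.6 nose mm [54.62  0.95  0.55] yawerr 0.0006 pitch 0.0028 F [-1.5 -0.9 -0.5] M [-0.11  0.15 -0.05]
```

Request:
step_arm:
  increments:
    - {"delta_pos": [-0.04, 0, 0], "dr": [0, 0, 0], "fingers": 1}
    - {"delta_pos": [-0.08, 0, 0], "dr": [0, 0, 0], "fingers": 1}
    - {"delta_pos": [-0.12, 0, 0], "dr": [0, 0, 0], "fingers": 1}
    - {"delta_pos": [-0.16, 0, 0], "dr": [0, 0, 0], "fingers": 1}
    - {"delta_pos": [-0.2, 0, 0], "dr": [0, 0, 0], "fingers": 1}

```text
time: 12.22
tool_pos: [0.5397, 0.0676, 0.0621]
tool_rot: [3.141, -0.001, -3.061]
contact_force: [-7.2, -2.6, -0.1]
opening: 0.0179
grip_force: 15.0
```

```bash
python3 st.py
```

```text
t 12.22 nose mm [54.95  0.99  0.09] yawerr 0.0006 pitch -0.0009 F [-7.3 -2.1 -0.1] M [-0.34  1.07 -0.14]
```

Solid stop at about 55 mm depth with 7 N, consistent with a plunger 32 mm ahead of it (drop seen at 48–53 mm). I'll relax the load, then release.

Request:
step_arm:
  increments:
    - {"delta_pos": [-0.04, 0, 0], "dr": [0, 0, 0], "fingers": 1}
    - {"delta_pos": [-0.08, 0, 0], "dr": [0, 0, 0], "fingers": 1}
    - {"delta_pos": [-0.08, 0, 0], "dr": [0, 0, 0], "fingers": 1}
    - {"delta_pos": [-0.08, 0, 0], "dr": [0, 0, 0], "fingers": 1}
    - {"delta_pos": [-0.08, 0, 0], "dr": [0, 0, 0], "fingers": 1}

```text
time: 12.85
tool_pos: [0.5398, 0.0676, 0.0618]
tool_rot: [3.141, -0.003, -3.061]
contact_force: [-9.1, -2.8, -0.3]
opening: 0.018
grip_force: 15.0
```

Request:
step_arm:
  increments:
    - {"delta_pos": [0.1, 0, 0], "dr": [0, 0, 0], "fingers": 1}
    - {"delta_pos": [0.2, 0, 0], "dr": [0, 0, 0], "fingers": 1}
    - {"delta_pos": [0.2, 0, 0], "dr": [0, 0, 0], "fingers": 1}
    - {"delta_pos": [0.2, 0, 0], "dr": [0, 0, 0], "fingers": 1}
    - {"delta_pos": [0.2, 0, 0], "dr": [0, 0, 0], "fingers": 1}
  newtons: 5

```text
time: 13.48
tool_pos: [0.5397, 0.0675, 0.0624]
tool_rot: [3.141, 0.002, -3.061]
contact_force: [-4.9, -1.0, -1.0]
opening: 0.018
grip_force: 5.0
```

```bash
python3 st.py
```

```text
t 13.47 nose mm [55.01  0.94  0.43] yawerr 0.0005 pitch 0.0019 F [-4.9 -0.6 -1. ] M [-0.2   0.95 -0.07]
```

Position is solid and the lateral load is nearly zero, so the rod is latched. Opening slowly.

Request:
step_arm:
  increments:
    - {"delta_pos": [0, 0, 0], "dr": [0, 0, 0], "fingers": 0.5}
    - {"delta_pos": [0, 0, 0], "dr": [0, 0, 0], "fingers": 0.3}
    - {"delta_pos": [0, 0, 0], "dr": [0, 0, 0], "fingers": 0}
    - {"delta_pos": [0, 0, 0], "dr": [0, 0, 0], "fingers": -0.5}
    - {"delta_pos": [0, 0, 0], "dr": [0, 0, 0], "fingers": -1}

```text
time: 14.1
tool_pos: [0.5405, 0.0675, 0.0627]
tool_rot: [3.141, 0.004, -3.061]
contact_force: [0.4, -0.8, 0.3]
opening: 0.0578
grip_force: 0.0
```

Request:
step_arm:
  increments:
    - {"delta_pos": [0, 0, 0], "dr": [0, 0, 0], "fingers": -1}
    - {"delta_pos": [0, 0, -2], "dr": [0, 0, 0], "fingers": -1}
    - {"delta_pos": [0, 0, -6], "dr": [0, 0, 0], "fingers": -1}
    - {"delta_pos": [0, 0, -10], "dr": [0, 0, 0], "fingers": -1}
    - {"delta_pos": [6, 0, -14], "dr": [0, 0, 0], "fingers": -1}

```text
time: 14.72
tool_pos: [0.4899, 0.063, 0.1985]
tool_rot: [-3.141, 0.007, -3.061]
contact_force: [-1.2, -1.1, 0.9]
opening: 0.0914
grip_force: 0.0
```

```bash
python3 - <<'E'
from h import *
im=viewer.read_camera("scene")[:,:,::-1]; cv2.imwrite("pics/end.png",cv2.resize(im[140:260,150:300],(750,600),interpolation=cv2.INTER_CUBIC)); print(robot.observe()["time"])
n=np.array([.5966,.0712,.07])+.055*np.array([.9968,.08,0])
print(((proj("scene",[n-.165*np.array([.9968,.08,0])])-[150,140]+.5)*5-.5).round())
E
```

```text
14.775
[[336. 247.]]
```

View pics/end.png

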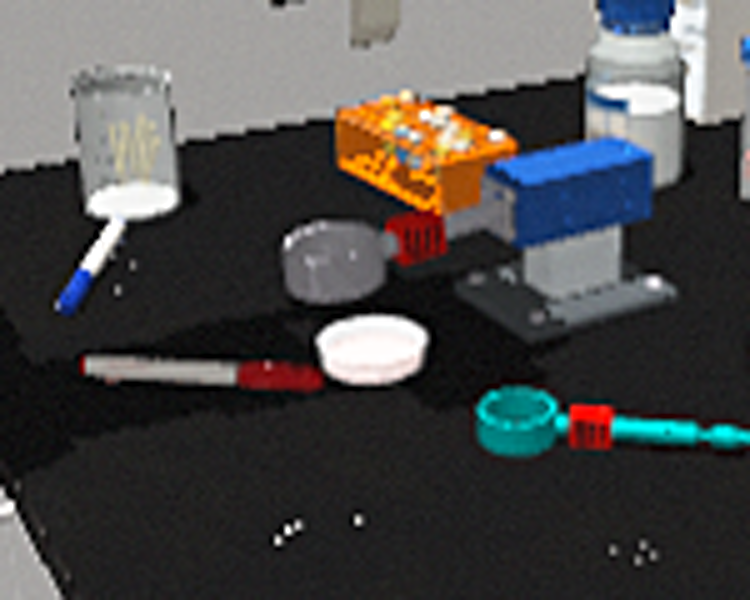

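The arm hangs in the clamp (ring at 335,262; red block at 415,238), but it is in the gripper's shadow. I'll back the robot off and do one closer check of level.

Request:
step_arm:
  increments:
    - {"delta_pos": [3, 4, -1], "dr": [0, 0, 0], "fingers": -1}
    - {"delta_pos": [6, 8, -2], "dr": [0, 0, 0], "fingers": -1}
    - {"delta_pos": [9, 12, -3], "dr": [0, 0, 0], "fingers": -1}
    - {"delta_pos": [9, 17, -4], "dr": [0, 0, 0], "fingers": -1}
    - {"delta_pos": [9, 22, -4], "dr": [0, 0, 0], "fingers": -1}

```text
time: 15.4
tool_pos: [0.3804, 0.2769, 0.2381]
tool_rot: [3.141, 0.006, -3.061]
contact_force: [1.4, -0.2, -0.4]
opening: 0.0923
grip_force: 0.0
```

```bash
python3 - <<'E'
from h import *
from scipy.spatial.transform import Rotation as R
cv=np.zeros((600,800,3),np.uint8)
th=np.linspace(0,2*np.pi,40); M=np.c_[-.053+.028*np.cos(th),.028*np.sin(th),0*th+.012]
o=np.array([.5966,.0712,.07])-.057*np.array([.9968,.08,0])
def at(roll,sag=-.035): return R.from_euler("xyz",[roll,sag,.08]).apply(M-[.08,0,0])+o+[.08*.9968,.08*.08,0]
for n,(u,v,w,h,s),dx,dy in(("scene",(200,175,50,30,12),0,0),("top",(205,165,55,40,5),0,370),("scene",(200,175,50,30,8),300,370)):
    im=viewer.read_camera(n)[:,:,::-1]
    c=cv2.resize(im[v:v+h,u:u+w],(w*s,h*s),interpolation=cv2.INTER_CUBIC); c=(255*(c/255.)**.6).astype(np.uint8)
    if dx: 
        for r,col in((0,(0,255,0)),(.25,(0,0,255)),(-.25,(255,255,0))):
            p=((proj("scene",at(r))-[u,v]+.5)*s-.5).round().astype(int); cv2.polylines(c,[p],True,col,1)
    c=c[:600-dy]; cv[dy:dy+c.shape[0],dx:dx+c.shape[1]]=c
cv2.imwrite("pics/end2.png",cv)
E
```

```text
(no output)
```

View pics/end2.png

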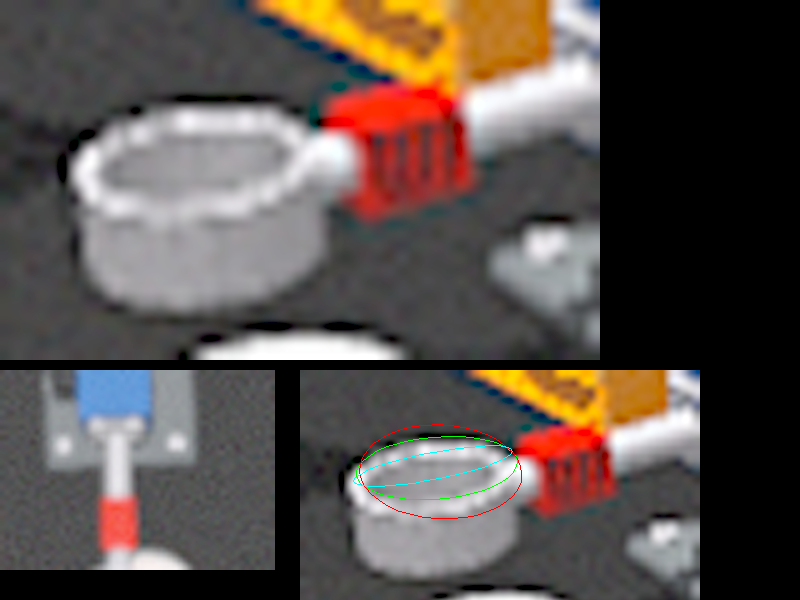

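The ring looks close to level, with a slight nose-up sag. I'll do a quick numerical fit on the read-off points: rim left (72,172), right (328,150), top (195,103), bottom (190,220), block edges, and ring bottom (205,310).

```bash
python3 - <<'E'
from h import *
from scipy.spatial.transform import Rotation as R
th=np.linspace(0,2*np.pi,120)
ring=lambda z: np.c_[-.053+.028*np.cos(th),.028*np.sin(th),0*th+z]
blk=np.array([[-.015,-.009,.024],[.015,-.009,.024],[.015,-.009,0],[-.015,-.009,0]])
U=px((200,175),12,[(360,122),(462,108),(472,187),(372,220)])
e=px((200,175),12,[(72,172),(195,103),(190,220),(205,310)])
def f(q):
    T=lambda M:R.from_euler("xyz",[q[0],q[1],.08]).apply(np.asarray(M)-[.057,0,.012])+[.5966,.0712,.07]+q[2:5]
    a,b=proj("scene",T(ring(.024))),proj("scene",T(ring(0)))
    r=[a[:,0].min()-e[0,0],a[:,1].min()-e[1,1],a[:,1].max()-e[2,1],b[:,1].max()-e[3,1]]
    return np.r_[(proj("scene",T(blk))-U).ravel(),r,q[2:5]/.002]
s=least_squares(f,[0,-.03,0,0,0],diff_step=1e-4); print(s.x.round(4),s.fun.round(2)); C=np.linalg.inv(s.jac.T@s.jac); print(np.sqrt(np.diag(C))*.5)
E
```

```text
[ 0.0759 -0.0682 -0.0016  0.0006 -0.0003] [ 0.09  0.73  0.74 -0.94  0.27 -0.13 -0.43  0.02  0.52  0.15 -0.13  0.01
 -0.8   0.28 -0.16]
[0.04209911 0.01208374 0.00062341 0.00092266 0.00084459]
```

```bash
python3 -c "
from cell import robot
print(robot.hand_in())"
```

```text
the job is handed in; nothing more can be done
None
```

I fitted the ring arm into the rod clamp, released it and handed the job in; no verdict came back. The nose met the stop about 55 mm inside the mouth at roughly 9 N, and the falling side force indicated the plunger had dropped into the groove. My last camera fit put the ring about 0.1 rad off level and the rod about 0.07 rad off the bore, and no bystander was touched.

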